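# Start a probe test at the sensor bench

### The job

Start a probe test with the fingertips: push the round knob on top of the test stand all the way down, so that it stays down; then press the raised half of the paddle switch so that it tips fully over; then press the larger of the two push buttons all the way in and let it come back out. Do it in that order, do not press the small button, do not pull the knob up, and do not lift, push away or knock over the stand, the boxes or anything else on the bench.

Things in the scene. Friction and masses are not known exactly. Their poses are not given: they have to be found in the camera images.
- stand: test stand, 2.4 kg, loose on the bench: round dark foot 110 mm across and 14 mm high, two thin posts, and an 84 mm round aluminium head whose top is 105 mm above the bench, small black block on its +x side. On top, the highest part, a round knob 32 mm across and 16 mm thick, on a plunger that slides up and down. Origin: centre of the underside, on the plunger's axis; z up.
- knob_top (a point): centre of the flat top of the test stand's knob; moves with it. About 141 mm above the bench with the plunger up, 123 mm when fully down.
- plunger (a joint): travel of the knob and plunger, m: 0 up, 0.018 fully down (hard stop), starts between 0 and 0.004. Held by friction of about 3 N: it stays where it is left. It could also be pulled up to -0.012, which is wrong.
- switch_box: aluminium box, 0.9 kg, loose on rubber feet, 80 mm (x) by 130 mm (y), top 45 mm above the bench; carries one black paddle switch (26 mm by 62 mm, long along the box's y) in the middle of its top. Origin: centre of the underside; z up.
- rocker_raised (a point): on the paddle switch, top of the rib across the end that starts raised (the box's +y end), 27 mm from the pivot; moves with the paddle. About 65 mm above the bench at the start, 55 mm when tipped over. Press straight down here.
- rocker_low (a point): the same point at the other end of the paddle (the box's -y end), low at the start, about 55 mm above the bench; it rises as the switch tips over.
- rocker (a joint): angle of the paddle, rad: 0 is off (the box's +y end raised, tilt 0.18), 0.36 is fully tipped over (hard stop); starts between 0 and 0.05. The pivot runs along the box's x, 55 mm above the bench. Held by friction of 0.07 N m (about 3 N at the end): it stays where it is left.
- button_box: aluminium box like the other (80 mm by 130 mm, top 45 mm above the bench, 0.9 kg, loose on rubber feet) with two black round push buttons in steel collars, 64 mm apart along the box's y. Origin: centre of the underside; z up.
- big_button_top (a point): centre of the top of the larger button (34 mm across), 30 mm to the box's +y side of its centre, about 68 mm above the bench when out; moves with it.
- big_button (a joint): travel of the larger button, m: 0 out, 0.007 fully in. A spring returns it; about 2 N starts it moving, 6 N holds it fully in.
- small_button_top (a point): centre of the top of the small button (16 mm across), 34 mm to the box's -y side of its centre, about 66 mm above the bench. Leave it alone.
- small_button (a joint): travel of the small button, m: 0 out, 0.005 fully in, on a weak spring.
- jar: bystander: clear jar with a white lid, 36 mm across, 45 mm high. Origin: centre of the underside.
- spare_sensor: bystander: stepped round steel part, 32 mm across at the foot, 32 mm high. Origin: centre of the underside.
- tweezers: bystander: steel tweezers lying flat, about 127 mm long, nearest the robot. Origin: under their middle.
- screwdriver: bystander: screwdriver lying flat, nearest the robot, about 200 mm long. Origin: under its length.
- tray: bystander: low blue compartment tray, 150 mm by 170 mm, 24 mm high, on the far side. Origin: centre of the underside.
- dish: bystander: shallow white dish, 90 mm across, 20 mm high, on the far side. Origin: centre of the underside.
- wash_bottle: bystander: white bottle, 60 mm across, 150 mm high, on the far side. Origin: centre of the underside.
Things that resemble listed ones, but are neither listed nor needed, are in the scene too. Leave any green look-alike of the switch_box alone.

How it is judged:
On the way, in this order (a step that is already met when the one before it is completed fails the run):
1. the knob of the test stand is pushed down (value of joint plunger above 0.0155 m and value of joint rocker below 0.15 rad), for 0.2 s.
2. the paddle switch is tipped over (value of joint rocker above 0.3 rad and value of joint plunger above 0.0155 m and value of joint big_button below 0.0015 m), for 0.2 s.
3. the larger button is pressed in (value of joint big_button above 0.0055 m and value of joint rocker above 0.3 rad and value of joint plunger above 0.0155 m), for 0.05 s.
At the end, for the whole second after the job is handed in: The knob has stayed at least 15.5 mm down of 18, the paddle is tipped past 0.30 rad of 0.36, both buttons are out again (within 1.5 mm), and the stand, the boxes and all bystanders are within 20 mm of where they were and at rest (all of step 2 and value of joint small_button below 0.001 m and distance of each of stand, switch_box, button_box, jar, spare_sensor, tweezers, screwdriver, tray, dish, wash_bottle from where it was at the start of the episode below 0.02 m and linear speed of each of stand, switch_box, button_box below 0.02 m/s); the robot touches nothing.
It fails at once if the small button is pressed by more than 2 mm (value of joint small_button above 0.002 m).
It fails at once if wrong order: the paddle is tipped before the knob is down, or the larger button is pressed before the paddle is tipped over ((value of joint rocker above 0.17 rad and value of joint plunger below 0.0145 m) or (value of joint big_button above 0.003 m and value of joint rocker below 0.28 rad)).
It fails at once if the knob is pulled up by more than 4 mm (value of joint plunger below -0.004 m).
It fails at once if the stand or a box is shifted or lifted by more than 20 mm, or tipped (distance of any of stand, switch_box, button_box from where it was at the start of the episode above 0.02 m or angle between any of stand, switch_box, button_box's own z axis and vertical above 0.2 rad).
It fails at once if a bystander is moved by more than 20 mm, or an upright one is tipped (distance of any of jar, spare_sensor, tweezers, screwdriver, tray, dish, wash_bottle from where it was at the start of the episode above 0.02 m or angle between any of jar, spare_sensor, wash_bottle, dish's own z axis and vertical above 0.3 rad).
It also fails if it takes over 51 s, if anything falls off the work surface, if the arm or the gripper's body presses on something with over 40 N, if the wrist force passes 120 N, or if a joint passes its speed limit or range.

### The arm

A 7-joint arm with a two-finger parallel gripper is mounted at the origin on the work surface. World frame = base frame: x ahead of the robot, y to its left, z up, the work surface at z = 0. Lengths are in m, angles in rad, forces in N, time in s.
With the tool pointing down it reaches from about 0.425 to 1.025 m from the base axis. Payload 3.6 kg.
Tool frame: the origin (TCP) lies between the finger pads; the fingertips stand 11 mm ahead of it and the grasp point (between the pads) lies 8 mm behind it; z points along the fingers, y is the line along which they close (so a half turn about z gives the same grasp; the last joint's range is limited). The gripper opens to 85 mm and grips with 20 to 120 N. Pads are 22 mm wide; open, the fingers measure 114 mm over their backs; the gripper's body (76 mm by 85 mm) begins 54 mm behind the grasp point. The pads swing forward as they close: fully open they stand 13 mm farther back than shut.
Start: joints at [1.22, 0.591, 0.048, 1.609, -0.033, 0.943, -0.034], TCP at [0.184, -0.701, 0.242] pointing down, gripper open.
Joint ranges: [-2.69, 2.69], [-0.47, 2.24], [-1.27, 1.36], [0.19, 2.51], [-1.53, 4.68], [0.08, 2.07], [-3.09, 3.09]. Speed limits (rad/s): [2.57, 2.57, 3.14, 3.14, 3.14, 3.14, 3.14].

### API

Orientations are given as [roll, pitch, yaw] about the fixed x, y, z axes, in that order (R = Rz(yaw) Ry(pitch) Rx(roll)).
In Python, from cell import sense, eyes, order gives the robot as it stands. The module is installed in compiled form; this text tells all that it offers.
- The arm moves only by the tool servo_tool, never from a script. Its argument "rows" is a list that holds one entry, the list of rows, each a list of 6 numbers: the shift along the tool's x, y, z in cm, then the turn, a rotation vector about the tool's x, y, z in rad. A call has 1 to 20 rows; each row is the pose to reach, as a shift and turn from the pose commanded when the call began, along the tool's axes at that moment; what a row does not reach only later rows make up. A row lasts 1/10 s, in which the tool goes at most 50 mm and 8.59 degrees, less where a joint would pass 70% of its speed; a pose out of reach is approached as far as the arm can. A call with a gripper value outside its range is refused whole. "gripper" is the opening, from 0 (shut) to 1 (fully open), set as the call begins (left out, the last holds). The fingers move at their own pace and stop on an object; the grip force is fixed at half the most. Time passes only in rows, so rows that repeat a pose let the fingers close. It gives the time, the measured TCP pose, the force, the opening and the grip force at its end, in the units of the state.
- sense(): the state, without advancing time (a new reading comes with each control period).
- eyes.capture(name): name is "scene" or "side" or "wrist"; returns a dict with "frame" (480x640x3 uint8, red, green, blue), "z_map" (480x640 float32, m along the optical axis (not along the pixel's ray), 0 where there is no reading), "fx", "fy", "cx", "cy" (pixels), "xyz" and "orientation" of the camera in the world. Camera axes: x right, y down, z forward; pixel columns grow to the right and rows downward; lengths in m; the calibration is good to about 2 mm. A picture is of the moment at which its call begins.
- order.job_done(): hands the job in; it is judged then, once.
The state is a dict: "time": time; "q": joint angles; "joint_vel": joint speeds; "tau": joint torques, N m; "ee_pos": TCP position; "orientation": TCP orientation; "force": force on the tool from outside, world axes, zero at the start; "ft_torque": the same for the moment, N m; "grip_width": finger opening in m; "grip_force": force on a finger pad.
Only numpy, scipy, OpenCV 4.12 (cv2) and the standard library are available. Lean on these libraries where they do the work, as an engineer would, in place of code of your own. Each camera call takes 0.05 s, during which the arm holds its last target. There are 200 camera calls.

## Working session

There is one attempt and no reset: what is moved stays moved. The work goes in short steps, Python scripts to look and compute and a tool call to move; the robot and the scene stay as the last step left them, time stands still between calls to the robot, and variables do not carry over. Pictures are saved under pics/ and viewed, at most 10 in all, crops included, and the job is handed in when it is done.

Besides the shell and the picture viewer there is one more tool, called as a command line: name --argument value ..., lists and objects as JSON in quotes. servo_tool: Moves the arm, as the interface text tells. Its arguments: {"type":"object","properties":{"rows":{"type":"array","items":{"type":"array","items":{"type":"array","items":{"type":"number"}}}},"gripper":{"type":"number"}},"required":["rows"]}

```bash
mkdir -p pics; cat > h.py <<'E'
import numpy as np,cv2
from scipy.spatial.transform import Rotation as R
from cell import sense,eyes,order
def cap(n,save=None):
    c=eyes.capture(n)
    if save: cv2.imwrite('pics/'+save,c['frame'][:,:,::-1])
    np.savez('last_'+n,**{k:np.array(v) for k,v in c.items()})
    return c
def load(n): return dict(np.load('last_'+n+'.npz'))
def rot(c):
    o=np.array(c['orientation']); return o if o.shape==(3,3) else R.from_euler('xyz',o).as_matrix()
def cloud(c):
    v,u=np.mgrid[:480,:640]; z=c['z_map']
    p=np.stack([(u-c['cx'])/c['fx']*z,(v-c['cy'])/c['fy']*z,z],-1)
    return p@rot(c).T+c['xyz']
def ray(c,u,v,h):
    d=rot(c)@np.array([(u-c['cx'])/c['fx'],(v-c['cy'])/c['fy'],1]); o=np.array(c['xyz']); return o+d*(h-o[2])/d[2]
E
python3 - <<'E'
from h import *
for n in('scene','side','wrist'):
    c=cap(n,n+'0.png'); print(n,c['xyz'],c['orientation'],c['fx'])
print(sense())
E
```

```text
scene [1.08671952 0.56418887 1.01612775] [-2.40259428e+00  3.15168265e-04  2.27640131e+00] 562.2510267189366
side [0.33386027 0.79404654 0.68958913] [-2.19242169  0.02414054 -3.00338216] 503.2774934976807
wrist [ 0.26078618 -0.68098964  0.37192643] [ 2.82819001e+00  1.79789694e-03 -1.31409584e+00] 344.4589929537475
{'time': 0.15, 'q': array([ 1.22047573,  0.59196067,  0.04828979,  1.60950534, -0.03332929,
        0.94271332, -0.03370737]), 'joint_vel': array([ 0.00167911, -0.00297262,  0.00077009, -0.00460774, -0.00186472,
       -0.00014361,  0.00017343]), 'tau': array([ 3.19950210e-03, -5.49252462e+01,  1.54918090e+00, -1.98455071e+01,
        9.46148793e-03,  5.62903166e-03,  4.54704349e-06]), 'ee_pos': array([ 0.18403249, -0.70061699,  0.24137362]), 'orientation': array([-3.13981175e+00,  6.61233868e-05,  2.56893494e-01]), 'force': array([-0.41967836, -0.45519077,  0.04798313]), 'ft_torque': array([-0.0466832 ,  0.02396753, -0.03405651]), 'grip_force': 0.0, 'grip_width': 0.08560780506348256}
```

View pics/scene0.png

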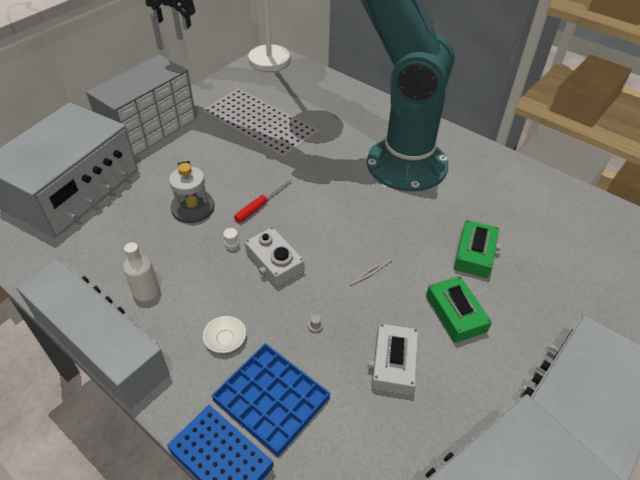

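View pics/side0.png

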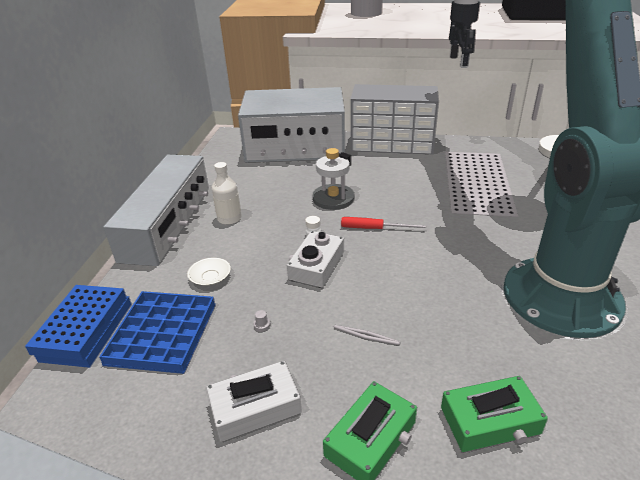

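Scene view: the stand is at (190,195) with its orange knob at (185,168). The aluminium button box is at (276,256), with its big button at (282,255) and small one at (266,237). The aluminium switch box is at (397,358).

Could be confused: the green boxes at (478,247) and (459,307) look like the switch box, and the small button at (266,237) looks like the big one. I choose the aluminium box at (397,358) and the button at (282,255).

```bash
python3 - <<'E'
from h import *
boxes={'scene':dict(knob=(170,150,205,180),sw=(365,315,425,400),bb=(240,222,310,290)),'side':dict(knob=(318,143,350,165),sw=(200,360,305,440),bb=(280,225,350,290))}
for n in boxes:
    c=load(n); P=cloud(c); f=c['frame'].astype(int)
    for k,(a,b,e,d) in boxes[n].items():
        p=P[b:d,a:e].reshape(-1,3); g=f[b:d,a:e].reshape(-1,3); vv,uu=np.mgrid[b:d,a:e]; uv=np.c_[uu.ravel(),vv.ravel()]
        if k=='knob':
            m=(g[:,0]-g[:,2]>60)&(p[:,2]>.1); q=p[m]; zt=np.percentile(q[:,2],95); t=q[q[:,2]>zt-.004]
            print(n,k,m.sum(),'ztop',zt,'ctr',(t.min(0)+t.max(0))/2,t.mean(0),np.ptp(t,axis=0),'px',uv[m][q[:,2]>zt-.004].mean(0))
        else:
            m=(abs(p[:,2]-.045)<.005); t=p[m][:,:2].astype(np.float32); print(n,k,'top',cv2.minAreaRect(t),np.median(p[m][:,2]))
            m=(p[:,2]>.052)&(p[:,2]<.1)&(g.max(1)<75)
            q=p[m]
            r=cv2.minAreaRect(q[:,:2].astype(np.float32)); print('  dark',m.sum(),r,q[:,2].min(),q[:,2].max())
            if k=='bb':
                _,l,ce=cv2.kmeans(q[:,:2].astype(np.float32),2,None,(3,50,1e-5),5,0)
                for i in(0,1):
                    t=q[l[:,0]==i]; zt=np.percentile(t[:,2],90); t=t[t[:,2]>zt-.003]; print('  btn',len(t),zt,(t.min(0)+t.max(0))/2,np.ptp(t,axis=0))
            else:
                h=np.sort(q[:,2]); 
                hi=q[q[:,2]>h[-1]-.004]; lo=q[q[:,2]<h[0]+.004]; print('  hi',hi.mean(0),'lo',lo.mean(0))
E
python3 - <<'E'
import cv2
a=cv2.imread('pics/scene0.png');b=cv2.imread('pics/side0.png')
import numpy as np
def z(i,x,y,s=60): return cv2.resize(i[y-s//2*1:y+s//2,x-s//2:x+s//2],(260,260),interpolation=cv2.INTER_CUBIC)
cv2.imwrite('pics/crop.png',np.vstack([np.hstack([z(a,187,185,90),z(a,397,358,90),z(a,276,256,90)]),np.hstack([z(b,334,175,90),z(b,254,400,110),z(b,316,255,90)])]))
E
```

```text
scene knob 131 ztop 0.14054516050093396 ctr [0.78674419 0.1147758  0.57633869] [ 0.50998033 -0.30651194  0.15144495] [0.59995066 0.89882612 0.87957814] px [183.64705882 166.70588235]
scene sw top ((0.539508044719696, 0.32592275738716125), (0.1320328712463379, 0.08007251471281052), 30.220226287841797) 0.044823291612821226
  dark 328 ((0.5387072563171387, 0.3263699412345886), (0.0617842823266983, 0.0249268040060997), 28.45977783203125) 0.05203814132479534 0.06718472668869768
  hi [0.56107441 0.33869764 0.06463601] lo [0.5241221  0.31820091 0.0543744 ]
scene bb top ((0.49845632910728455, -0.038411788642406464), (0.1328182965517044, 0.0825168788433075), 76.44573211669922) 0.04459384274932898
  dark 187 ((0.5032326579093933, -0.03393809124827385), (0.0843120664358139, 0.0351148322224617), 85.51952362060547) 0.0532291592647437 0.07419000463284064
  btn 89 0.06978107511062574 [ 0.50698875 -0.00690559  0.07049226] [0.03161027 0.02764492 0.00739549]
  btn 12 0.06784406237964256 [ 0.49046128 -0.0685317   0.06796484] [0.01089301 0.01122863 0.00605545]
side knob 107 ztop 0.13867215835293617 ctr 
[... 309 characters left out ...]
580240249634), (0.06161913648247719, 0.028623346239328384), 29.70153045654297) 0.052151193979961596 0.06610544120014661
  hi [0.55868836 0.34132125 0.06356508] lo [0.52121837 0.32047389 0.05458436]
side bb top ((0.4968307316303253, -0.04806411266326904), (0.15711192786693573, 0.09139900654554367), 79.58723449707031) 0.04408002612665618
  dark 213 ((0.4925772547721863, -0.03186805546283722), (0.08703617751598358, 0.03134490177035332), 69.5756607055664) 0.05554930982369932 0.07028771866911754
  btn 119 0.06814625055384123 [ 0.50298139 -0.00619649  0.06776666] [0.03114356 0.03199413 0.00504213]
  btn 23 0.06575905354421371 [ 0.48803849 -0.06861367  0.06551111] [0.01200707 0.01429908 0.00464778]
```

View pics/crop.png

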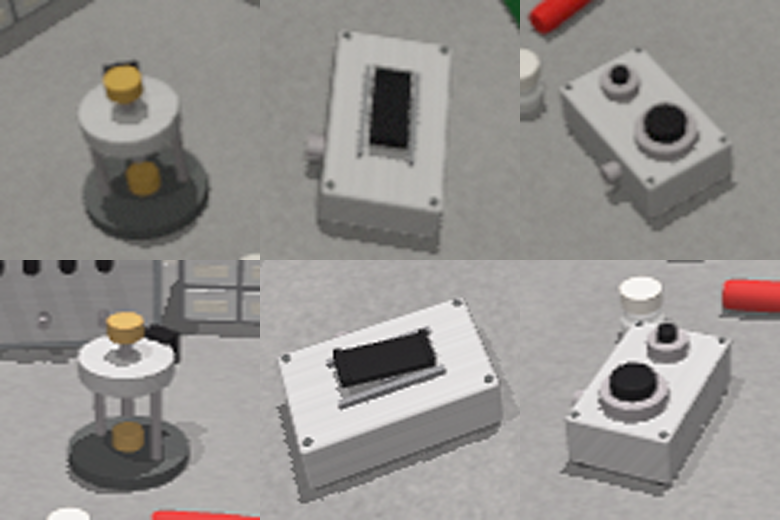

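Both views agree to about 3 mm on the boxes. The crop confirms the aluminium boxes, and the larger button is the one at the +y end. Next I refine the knob and check guard heights and obstacles on the path.

```bash
python3 - <<'E'
from h import *
for n,(a,b,e,d) in {'scene':(170,150,205,180),'side':(318,143,350,165)}.items():
    c=load(n);P=cloud(c)[b:d,a:e];f=c['frame'][b:d,a:e].astype(int)
    m=((f[...,0]-f[...,2]>60)).astype(np.uint8); k,l,s,ce=cv2.connectedComponentsWithStats(m); i=1+s[1:,4].argmax(); m=l==i
    t=P[m]; t=t[(t[:,2]>.12)&(t[:,2]<.15)]; md=np.median(t,0); t=t[np.linalg.norm(t-md,axis=1)<.03]; zt=np.percentile(t[:,2],90); t=t[t[:,2]>zt-.004]
    print(n,len(t),zt,'mean',t.mean(0),'ctr',(t.min(0)+t.max(0))/2,np.ptp(t,axis=0))
    # ray check: mask of top px
    F=cloud(c).reshape(-1,3); q=F[(np.hypot(F[:,0]-md[0],F[:,1]-md[1])<.06)&(abs(F[:,2]-.105)<.004)]; print(' head rect',cv2.minEnclosingCircle(q[:,:2].astype(np.float32)))
    q=F[(np.hypot(F[:,0]-.538,F[:,1]-.327)<.07)]; u=np.array([np.cos(.52),np.sin(.52)]); w=np.array([-u[1],u[0]])
    dx=(q[:,:2]-[.5375,.3267])@w; dy=(q[:,:2]-[.5375,.3267])@u
    for lo in range(-36,37,4):
        s=(dx*1e3>=lo)&(dx*1e3<lo+4)&(dy>.0)&(dy<.04)
        if s.sum(): print('   x',lo,round(float(np.percentile(q[s,2],95)),4),end=';')
    print()
    for X,Y in [(.2,-.7),(.3,-.6),(.4,-.5),(.45,-.4),(.55,-.4),(.6,-.4),(.65,-.4),(.6,-.3),(.7,-.3),(.6,-.5),(.5,-.5)]:
        s=np.hypot(F[:,0]-X,F[:,1]-Y)<.05; print((X,Y),round(float(F[s,2].max()),3) if s.any() else None,end=' ')
    print()
E
```

```text
scene 81 0.13967505906583544 mean [ 0.50124365 -0.31960304  0.13813305] ctr [ 0.50113721 -0.31995577  0.1393451 ] [0.0304226  0.02985088 0.00726494]
 head rect ((0.49699777364730835, -0.32426896691322327), 0.04938540980219841)
   x -36 0.0484;   x -32 0.0466;   x -28 0.0479;   x -24 0.0501;   x -20 0.0545;   x -16 0.0636;   x -12 0.0635;   x -8 0.0651;   x -4 0.0639;   x 0 0.0648;   x 4 0.0637;   x 8 0.0642;   x 12 0.052;   x 16 0.0517;   x 20 0.0475;   x 24 0.0473;   x 28 0.0477;   x 32 0.0474;   x 36 0.0471;
(0.2, -0.7) 0.327 (0.3, -0.6) 0.169 (0.4, -0.5) 0.007 (0.45, -0.4) 0.112 (0.55, -0.4) 0.019 (0.6, -0.4) 0.006 (0.65, -0.4) 0.006 (0.6, -0.3) 0.015 (0.7, -0.3) 0.005 (0.6, -0.5) 0.154 (0.5, -0.5) 0.152 
side 68 0.1382588091983733 mean [ 0.49780474 -0.31743636  0.13691473] ctr [ 0.49787007 -0.31894306  0.13746168] [0.02919272 0.03636016 0.00620395]
 head rect ((0.4915392994880676, -0.3208836317062378), 0.048077575862407684)
   x -36 0.0455;   x -32 0.0466;   x -28 0.0468;   x -24 0.0458;   x -20 0.0503;   x -16 0.0612;   x -12 0.0627;   x -8 0.0635;   x -4 0.0634;   x 0 0.0634;   x 4 0.0636;   x 8 0.0632;   x 12 0.0633;   x 16 0.0507;   x 20 0.0513;   x 24 0.0465;   x 28 0.0457;   x 32 0.0464;   x 36 0.0452;
(0.2, -0.7) 0.413 (0.3, -0.6) 0.167 (0.4, -0.5) 0.004 (0.45, -0.4) 0.11 (0.55, -0.4) 0.014 (0.6, -0.4) 0.003 (0.65, -0.4) 0.005 (0.6, -0.3) 0.004 (0.7, -0.3) 0.003 (0.6, -0.5) 0.152 (0.5, -0.5) 0.15
```

servo_tool --rows '[[[4, -2.9, 0, 0, 0, -0.07], [8, -5.8, 0, 0, 0, -0.14], [12, -8.7, 0, 0, 0, -0.21], [16, -11.6, 0, 0, 0, -0.28], [20, -14.4, 0, 0, 0, -0.35], [24, -17.3, 0, 0, 0, -0.42], [28, -20.2, 0, 0, 0, -0.5], [32, -23.1, 0, 0, 0, -0.57], [36, -26, 0, 0, 0, -0.65], [40.2, -28.9, 0, 0, 0, -0.745], [40.2, -28.9, 2, 0, 0, -0.745], [40.2, -28.9, 4, 0, 0, -0.745], [40.2, -28.9, 4, 0, 0, -0.745], [40.2, -28.9, 4, 0, 0, -0.745]]]' --gripper 0

```text
time: 1.55
ee_pos: [0.4991, -0.3198, 0.2021]
orientation: [-3.14, 0.0, 1.001]
force: [-0.5, -0.0, 0.6]
grip_width: 0.0001
grip_force: 0.0
```

```bash
python3 - <<'E'
from h import *
c=cap('wrist','w1.png');s=sense();print(s['ee_pos'],s['orientation'],s['q'],s['force'],s['grip_width'])
E
```

```text
[ 0.49956084 -0.32020891  0.20278648] [3.14104718e+00 1.77850254e-04 1.00089348e+00] [ 0.63217962  0.47998259 -0.18977999  1.93997431  0.13094454  0.73276534
 -0.20402644] [0.23582316 0.74954029 1.34732317] 0.0002537942522076146
```

View pics/w1.png

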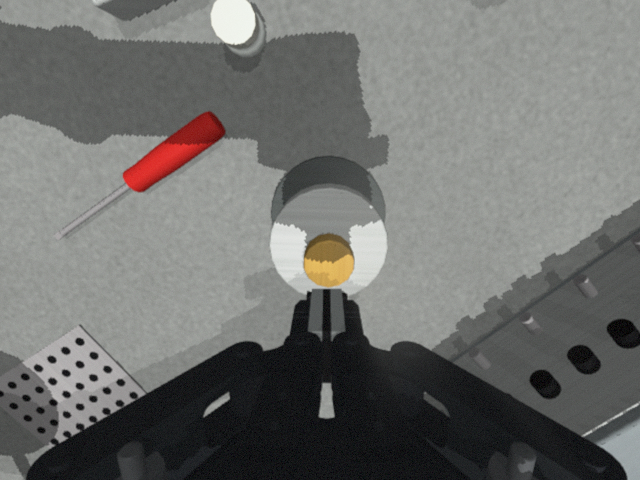

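The wrist view shows the knob at (329,260), on the stand head at (329,242), with the shut fingertips at (326,300). A ray check gives its position.

```bash
python3 - <<'E'
from h import *
c=load('wrist');f=c['frame'].astype(int);m=((f[...,0]-f[...,2]>60)&(np.mgrid[:480,:640][1]>260)).astype(np.uint8)
k,l,s,ce=cv2.connectedComponentsWithStats(m);i=1+s[1:,4].argmax();print(s[i],ce[i])
(u,v),r=cv2.minEnclosingCircle(np.argwhere(l==i)[:,::-1].astype(np.float32));print(u,v,r)
print(ray(c,u,v,.139),ray(c,u,v,.13)); P=cloud(c); p=P[l==i]; zt=np.percentile(p[:,2],80);t=p[abs(p[:,2]-zt)<.004];print(zt,len(t),(t.min(0)+t.max(0))/2,np.ptp(t,axis=0),c['xyz'])
E
```

```text
[ 304  240   50   47 1842] [328.2795874  263.04017372]
328.38775634765625 263.0 25.115087509155273
[ 0.50107074 -0.3199736   0.139     ] [ 0.49915742 -0.323052    0.13      ]
0.13772325203896732 1835 [ 0.50017874 -0.32123511  0.1368791 ] [0.03046949 0.03050075 0.00501276] [ 0.54226255 -0.25369893  0.33276052]
```

servo_tool --rows '[[[0, 0, 2, 0, 0, 0], [0, 0, 4, 0, 0, 0], [0, 0, 4.8, 0, 0, 0], [0, 0, 5.2, 0, 0, 0], [0, 0, 5.6, 0, 0, 0], [0, 0, 6, 0, 0, 0], [0, 0, 6.3, 0, 0, 0], [0, 0, 6.5, 0, 0, 0], [0, 0, 6.7, 0, 0, 0], [0, 0, 6.7, 0, 0, 0]]]'

```text
time: 2.6
ee_pos: [0.4998, -0.3199, 0.1352]
orientation: [3.141, 0.0, 1.002]
force: [-0.2, -0.6, 0.7]
grip_width: 0.0001
grip_force: 0.4
```

servo_tool --rows '[[[0, 0, 0.1, 0, 0, 0], [0, 0, 0.2, 0, 0, 0], [0, 0, 0.3, 0, 0, 0], [0, 0, 0.3, 0, 0, 0]]]'

```text
time: 3.0
ee_pos: [0.4999, -0.3199, 0.134]
orientation: [3.141, 0.001, 1.002]
force: [-3.1, 0.6, 13.2]
grip_width: 0.0001
grip_force: 6.5
```

servo_tool --rows '[[[0, 0, 0, 0, 0, 0], [0, 0, 0, 0, 0, 0], [0, 0, -1, 0, 0, 0], [0, 0, -4, 0, 0, 0], [0, 0, -8, 0, 0, 0], [0, 0, -11, 0, 0, 0], [0, 0, -11, 0, 0, 0]]]'

```text
time: 3.7
ee_pos: [0.5026, -0.3204, 0.247]
orientation: [3.132, -0.001, 1.002]
force: [0.8, -0.6, -0.1]
grip_width: -0.0001
grip_force: 0.0
```

```bash
python3 - <<'E'
from h import *
c=cap('wrist');f=c['frame'].astype(int);m=((f[...,0]-f[...,2]>60)&(np.mgrid[:480,:640][1]>260)).astype(np.uint8)
k,l,s,ce=cv2.connectedComponentsWithStats(m);i=1+s[1:,4].argmax()
P=cloud(c); p=P[l==i]; zt=np.percentile(p[:,2],80);t=p[abs(p[:,2]-zt)<.004];print(zt,np.median(p[:,2]),len(t),(t.min(0)+t.max(0))/2);s=sense();print(s['ee_pos'],s['orientation'])
# next: rocker
o=s['ee_pos'];Rm=R.from_euler('xyz',s['orientation']).as_matrix();u=np.array([np.cos(.521),np.sin(.521)])
for d in(.027,.030):
    T=np.r_[np.array([.5375,.3267])+d*u,.16]; print(T,(Rm.T@(T-o)*100).round(2))
print('yaw turn',-(np.radians(120)-s['orientation'][2]))
E
```

```text
0.12274934386257606 0.1221641400763061 1181 [ 0.50032314 -0.32110945  0.12179853]
[ 0.50113516 -0.31975128  0.24461094] [ 3.13656388e+00 -8.01671819e-04  1.00222743e+00]
[0.56091769 0.34013919 0.16      ] [ 58.82 -30.53   8.35]
[0.56351966 0.34163243 0.16      ] [ 59.09 -30.4    8.36]
yaw turn -1.0921676715596682
```

servo_tool --rows '[[[4, -2, 0, 0, 0, -0.07], [8, -4.1, 0, 0, 0, -0.14], [12, -6.2, 0, 0, 0, -0.21], [16, -8.2, 0, 0, 0, -0.29], [20, -10.3, 0, 0, 0, -0.36], [24, -12.3, 0, 0, 0, -0.44], [28, -14.4, 0, 0, 0, -0.51], [32, -16.5, 0, 0, 0, -0.58], [36, -18.5, 0, 0, 0, -0.66], [40, -20.6, 0, 0, 0, -0.73], [44, -22.6, 0, 0, 0, -0.81], [48, -24.7, 0, 0, 0, -0.88], [52, -26.8, 0, 0, 0, -0.95], [56, -28.8, 0, 0, 0, -1.03], [59, -30.4, 2, 0, 0, -1.09], [59, -30.4, 5, 0, 0, -1.09], [59, -30.4, 8.4, 0, 0, -1.09], [59, -30.4, 8.4, 0, 0, -1.09], [59, -30.4, 8.4, 0, 0, -1.09]]]'

```text
time: 5.65
ee_pos: [0.5603, 0.3406, 0.157]
orientation: [-3.138, -0.0, 2.092]
force: [0.3, 0.3, 0.2]
grip_width: -0.0002
grip_force: 0.0
```

```bash
python3 - <<'E'
from h import *
c=cap('wrist','w2.png');s=sense();print(s['ee_pos'],s['orientation'],s['force'])
P=cloud(c);f=c['frame'].astype(int)
m=(P[...,2]>.05)&(P[...,2]<.072)&(f.max(-1)<75)&(np.hypot(P[...,0]-.5375,P[...,1]-.3267)<.05);q=P[m]
r=cv2.minAreaRect(q[:,:2].astype(np.float32));print(m.sum(),r,q[:,2].min(),q[:,2].max())
m=(abs(P[...,2]-.045)<.004)&(np.hypot(P[...,0]-.5375,P[...,1]-.3267)<.1);print(cv2.minAreaRect(P[m][:,:2].astype(np.float32)))
E
```

```text
[0.56132427 0.34142046 0.15855176] [-3.14148233e+00 -5.30728932e-04  2.09173042e+00] [-0.56004977  0.26060303  1.13874437]
3121 ((0.5388007760047913, 0.3242569863796234), (0.06296587735414505, 0.030205095186829567), 29.968263626098633) 0.05001481872772201 0.06523877848725373
((0.5387020111083984, 0.32632362842559814), (0.1298057734966278, 0.07970733940601349), 30.010488510131836)
```

View pics/w2.png

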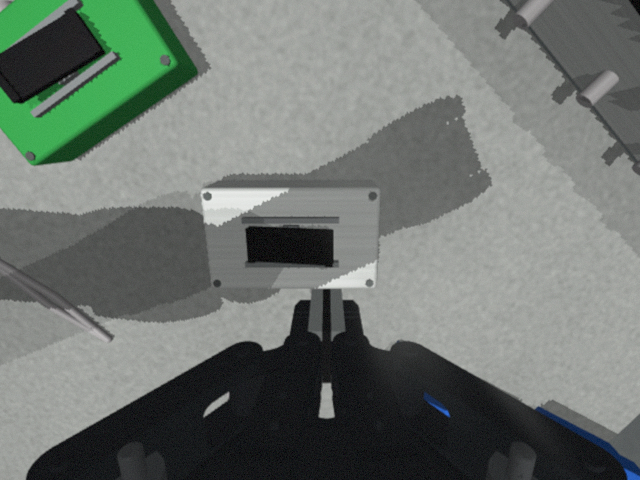

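The wrist view shows the aluminium box with the black paddle at (290,245). Its raised end is at (328,247), beneath the fingertips' line; the green look-alike at the upper left stays well clear. Pressing now.

servo_tool --rows '[[[-0.2, 0.2, 3, 0, 0, 0], [-0.2, 0.2, 6, 0, 0, 0], [-0.2, 0.2, 7.4, 0, 0, 0], [-0.2, 0.2, 7.8, 0, 0, 0], [-0.2, 0.2, 8.2, 0, 0, 0], [-0.2, 0.2, 8.5, 0, 0, 0], [-0.2, 0.2, 8.7, 0, 0, 0], [-0.2, 0.2, 8.9, 0, 0, 0], [-0.2, 0.2, 8.9, 0, 0, 0]]]'

```text
time: 6.6
ee_pos: [0.5655, 0.3417, 0.0704]
orientation: [3.138, -0.001, 2.092]
force: [2.1, 0.7, 3.8]
grip_width: 0.0
grip_force: 1.5
```

servo_tool --rows '[[[0, 0, 0.1, 0, 0, 0], [0, 0, 0.2, 0, 0, 0], [0, 0, 0.3, 0, 0, 0], [0, 0, 0.3, 0, 0, 0]]]'

```text
time: 7.0
ee_pos: [0.5641, 0.3407, 0.0662]
orientation: [3.141, -0.0, 2.092]
force: [2.0, 1.9, 2.7]
grip_width: 0.0002
grip_force: 1.4
```

servo_tool --rows '[[[0, 0, 0.1, 0, 0, 0], [0, 0, 0.2, 0, 0, 0], [0, 0, 0.2, 0, 0, 0]]]'

```text
time: 7.3
ee_pos: [0.5642, 0.3408, 0.0657]
orientation: [3.141, 0.001, 2.092]
force: [-0.3, 0.3, 11.5]
grip_width: -0.0003
grip_force: 5.7
```

Hard stop reached. I hold briefly, lift and check.

servo_tool --rows '[[[0, 0, 0.1, 0, 0, 0], [0, 0, 0.1, 0, 0, 0], [0, 0, 0.1, 0, 0, 0], [0, 0, -1, 0, 0, 0], [0, 0, -4, 0, 0, 0], [0, 0, -8, 0, 0, 0], [0, 0, -12, 0, 0, 0], [0, 0, -12, 0, 0, 0], [0, 0, -12, 0, 0, 0]]]'

```text
time: 8.2
ee_pos: [0.5631, 0.3395, 0.1843]
orientation: [-3.14, 0.001, 2.092]
force: [-0.8, 0.3, 0.0]
grip_width: -0.0001
grip_force: 0.0
```

```bash
python3 - <<'E'
from h import *
c=cap('wrist');s=sense();print(s['ee_pos'],s['orientation'])
P=cloud(c);f=c['frame'].astype(int);u=np.array([.866,.5])
m=(P[...,2]>.048)&(P[...,2]<.072)&(f.max(-1)<75)&(np.hypot(P[...,0]-.5387,P[...,1]-.3263)<.04);q=P[m];d=(q[:,:2]-[.5387,.3263])@u
m2=(d>-.025)&(d<.022);a=np.polyfit(d[m2],q[m2,2],1);print('slope',np.arctan(a[0]),'joint~',.18-np.arctan(a[0]),a[1])
m=(abs(P[...,2]-.045)<.004)&(np.hypot(P[...,0]-.5375,P[...,1]-.3267)<.1);print(cv2.minAreaRect(P[m][:,:2].astype(np.float32)))
o=s['ee_pos'];Rm=R.from_euler('xyz',s['orientation']).as_matrix();T=np.array([.505,-.0075,.185]);print((Rm.T@(T-o)*100).round(2),'turn',s['orientation'][2]-np.pi/2)
E
```

```text
[0.56258407 0.33889764 0.18302436] [-3.13744828e+00  1.07144431e-03  2.09171608e+00]
slope -0.18483300327900656 joint~ 0.3648330032790066 0.05696278580924191
((0.5386238694190979, 0.32634955644607544), (0.1298227459192276, 0.07947061955928802), 30.111230850219727)
[-27.18 -22.23  -0.08] turn 0.5209197562806795
```

servo_tool --rows '[[[-3.4, -2.8, 0, 0, 0, 0.065], [-6.8, -5.6, 0, 0, 0, 0.13], [-10.2, -8.3, 0, 0, 0, 0.2], [-13.6, -11.1, 0, 0, 0, 0.26], [-17, -13.9, 0, 0, 0, 0.33], [-20.4, -16.7, 0, 0, 0, 0.39], [-23.8, -19.4, 0, 0, 0, 0.46], [-27.2, -22.2, 1, 0, 0, 0.52], [-27.2, -22.2, 2, 0, 0, 0.52], [-27.2, -22.2, 2, 0, 0, 0.52], [-27.2, -22.2, 2, 0, 0, 0.52]]]'

```text
time: 9.35
ee_pos: [0.506, -0.0047, 0.1633]
orientation: [-3.139, -0.001, 1.574]
force: [0.1, 0.8, 0.1]
grip_width: 0.0
grip_force: 0.0
```

```bash
python3 - <<'E'
from h import *
c=cap('wrist','w3.png');s=sense();print(s['ee_pos'],s['orientation'])
P=cloud(c);f=c['frame'].astype(int)
m=((P[...,2]>.06)&(P[...,2]<.074)&(f.max(-1)<75)&(np.hypot(P[...,0]-.505,P[...,1]+.0075)<.04)).astype(np.uint8)
k,l,st,ce=cv2.connectedComponentsWithStats(m);i=1+st[1:,4].argmax();q=P[l==i];zt=np.percentile(q[:,2],80);t=q[q[:,2]>zt-.004];print(ce[i],len(t),zt,(t.min(0)+t.max(0))/2,np.ptp(t,axis=0))
m=(abs(P[...,2]-.045)<.004)&(np.hypot(P[...,0]-.498,P[...,1]+.038)<.1);print(cv2.minAreaRect(P[m][:,:2].astype(np.float32)))
E
```

```text
[ 0.50665003 -0.00411098  0.1637967 ] [-3.14029790e+00 -1.12124725e-03  1.57473765e+00]
[324.65454545 249.10666667] 1592 0.06762645418807156 [ 0.50490892 -0.00864372  0.06643682] [0.03182733 0.03272119 0.00560498]
((0.49850788712501526, -0.03810965269804001), (0.129939466714859, 0.07992120832204819), 76.73773956298828)
```

View pics/w3.png

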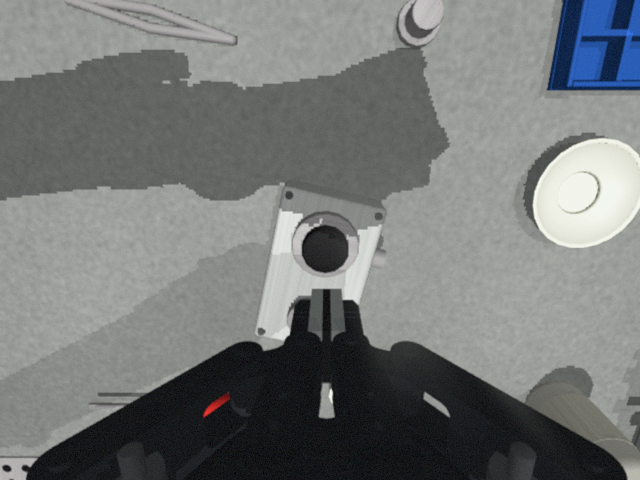

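The wrist view shows the large button at (325,249) with its collar, and the small one behind the fingers at about (300,315), 64 mm away. Pressing the large one.

servo_tool --rows '[[[-0.4, -0.15, 3, 0, 0, 0], [-0.4, -0.15, 6, 0, 0, 0], [-0.4, -0.15, 7.8, 0, 0, 0], [-0.4, -0.15, 8.3, 0, 0, 0], [-0.4, -0.15, 8.6, 0, 0, 0], [-0.4, -0.15, 8.8, 0, 0, 0], [-0.4, -0.15, 9, 0, 0, 0], [-0.4, -0.15, 9.1, 0, 0, 0], [-0.4, -0.15, 9.1, 0, 0, 0]]]'

```text
time: 10.3
ee_pos: [0.5058, -0.009, 0.0739]
orientation: [3.14, -0.001, 1.573]
force: [-1.2, 3.1, 4.2]
grip_width: -0.0
grip_force: 2.3
```

servo_tool --rows '[[[0, 0, 0.1, 0, 0, 0], [0, 0, 0.2, 0, 0, 0], [0, 0, 0.3, 0, 0, 0], [0, 0, 0.3, 0, 0, 0]]]'

```text
time: 10.7
ee_pos: [0.506, -0.0092, 0.0719]
orientation: [3.14, -0.0, 1.572]
force: [-3.8, 3.7, 16.6]
grip_width: -0.0
grip_force: 8.2
```

servo_tool --rows '[[[0, 0, 0.1, 0, 0, 0], [0, 0, 0.1, 0, 0, 0], [0, 0, -0.5, 0, 0, 0], [0, 0, -2, 0, 0, 0], [0, 0, -6, 0, 0, 0], [0, 0, -10, 0, 0, 0], [0, 0, -14, 0, 0, 0], [0, 0, -17, 0, 0, 0], [0, 0, -17, 0, 0, 0], [0, 0, -17, 0, 0, 0], [0, 0, -17, 0, 0, 0]]]'

```text
time: 11.8
ee_pos: [0.5046, -0.0108, 0.2392]
orientation: [-3.14, 0.001, 1.571]
force: [-0.2, 0.1, -0.3]
grip_width: 0.0002
grip_force: 0.0
```

```bash
python3 - <<'E'
from h import *
c=cap('wrist');P=cloud(c);f=c['frame'].astype(int)
m=((P[...,2]>.055)&(P[...,2]<.074)&(f.max(-1)<75)&(np.hypot(P[...,0]-.505,P[...,1]+.0075)<.03));q=P[m];print(np.percentile(q[:,2],[50,80]))
m=(abs(P[...,2]-.045)<.004)&(np.hypot(P[...,0]-.498,P[...,1]+.038)<.1);print(cv2.minAreaRect(P[m][:,:2].astype(np.float32)))
c=cap('side','side9.png');P=cloud(c);f=c['frame'].astype(int)
m=(f[...,0]-f[...,2]>60)&(P[...,2]>.11)&(P[...,2]<.15)&(np.hypot(P[...,0]-.5,P[...,1]+.32)<.04);print('knob z',np.percentile(P[m][:,2],90),P[m].mean(0))
print(sense()['ee_pos'],sense()['force'])
E
```

```text
[0.06702609 0.06765958]
((0.49858108162879944, -0.03828489035367966), (0.1299014687538147, 0.07995831221342087), 76.82263946533203)
knob z 0.12289133627166571 [ 0.49738962 -0.31412128  0.1192097 ]
[ 0.50445526 -0.01037004  0.23890902] [-0.71024599 -0.74840177  0.40106902]
```

View pics/side9.png

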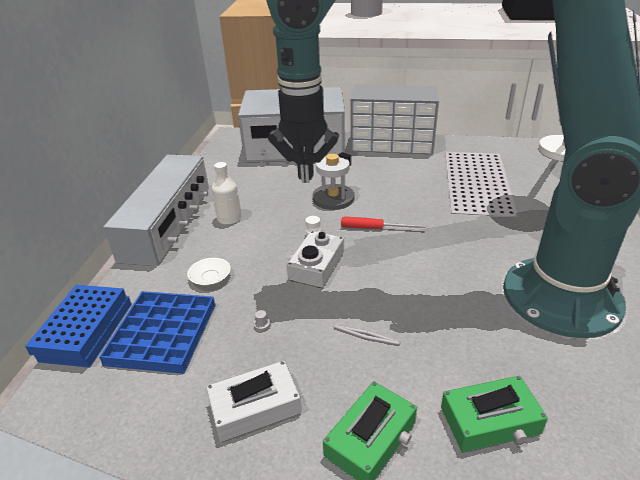

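The side view shows everything in place: knob low at (332,159), paddle tipped at (252,388), button out at (311,253), and the arm clear.

```bash
python3 -c "
from h import *
print(order.job_done())"
```

```text
the job is handed in; nothing more can be done
None
```

Job handed in, with no verdict shown: in order, I pushed the knob down to its stop, tipped the paddle fully (about 0.36 rad) and pressed the large button until it stopped; it came back out, and the last pictures show the knob still down, nothing displaced and the arm clear.

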